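Clamp a litho stone with a quarter-turn T-slot stop

TASK

Take the red spring-loaded stop from the wooden block and clamp the litho stone on the board with it: pass its T-head down through the track's slot, press the handle down against its spring and turn it a quarter turn so that the head catches under the slot. Then slide the stop gently along the track until it pushes the stone firmly against the rubber-faced fence, and let go so that the stop holds itself and keeps the stone nipped tight. Do not ram the stop against the board or the stone, and leave the other things where they are.

Things in the scene. Friction and masses are not known exactly. Their poses are not given: they have to be found in the camera images.
- handle (a point): Centre of the stop's black T-handle, half-way up the bar: 50 mm long (its x), 12 wide (y), 20 tall, a white line along its top. A slim neck joins it from below. Handle and T-head are ends of one spindle, sprung upward in the red collar, turning with it. At the start the stop (0.23 kg) stands upright in a well of the wooden block, collar on its top, handle at any yaw
- collar (a point): Centre of the underside of the stop's red collar (46 mm wide, 24 mm tall), 66 mm below the handle's centre at rest; z up its axis, x along handle and T-head
- head (a point): Centre of the top face of the stop's steel T-head, 5 mm below the collar's underside at rest, 12 mm with the handle fully pressed. The head lies parallel to the handle bar: 28 mm long (x), 9 wide (y), 6 thick, with a tapered nose 2 mm deep beneath, so that its tip is 13 mm below the collar at rest. Its shank is 9 mm round
- spindle (a joint): How far the handle and T-head are pressed down in the collar, 0 to 0.007 m. The spring takes about 10 N to start and 15 N fully down. With the T-head caught crosswise under the slot and the handle let go, it stays about 0.003 and head and collar squeeze the track's lips with about 12 N, which holds the stop against some 10 N along the track
- board: Plywood clamping board, fixed, 340 (x) x 220 (y) x 34 mm; origin at the centre of its underside, x along the track towards the fence. Flush in the middle (y = 0), x = -150 to 150, runs an aluminium T-track, ends closed: slot 12 mm wide, lips 8 mm thick, below them a channel 35 mm wide, 18 deep: with the collar on the board the head turns freely when pressed 3 to 7 mm down
- track_mid (a point): Point on the slot's middle line, level with the board's top, 70 mm from the board's centre on the side away from the fence: open room for putting the stop in. x along the slot towards the fence
- pad: Firm black rubber facing of the wooden fence that stands across the board's far end (x = 140 to 170 mm on the board, 24 mm tall): 200 wide, 22 tall, 8 mm thick; origin at its middle, its free face 132 mm from the board's centre. It gives 1 mm for each 6 N, up to 3 mm
- stone: Small cream litho stone with a crayon drawing, 100 (x, towards the fence) x 120 x 24 mm, 0.75 kg; origin at the centre of its underside. Lies loose over the track, some mm short of the fence, a little askew; 3 to 6 N slides it. Its side towards the stop is rough-hewn, up to 5 mm in or out of its line: feel for it. A push of 14 to 20 N on it clamps it well; over 25 N chips it
- block: Beech tool block, fixed, 80 x 160 x 40 mm, two round wells 34 mm wide and 22 mm deep in its top, 80 mm apart along its y; origin at the centre of its underside
- dog: Plain round brass bench dog in the other well, 42 mm wide, standing 14 mm above the block; origin level with the block's top; to be left alone
- brush_jar: Glass jar with brushes, 72 mm wide, jar 90 mm tall, brushes up to 215 mm; origin at the centre of its underside; to be left alone
- gum_jar: White plastic jar, 64 mm wide, 100 mm tall; origin at the centre of its underside; to be left alone
- tape: Yellow roll of tape lying flat, 90 mm wide, 25 mm tall; origin at the centre of its underside; to be left alone
Not all that is in view belongs to the job. Of the things that look like the part that bears handle, the smallest one is meant.

How it is judged:
On the way, in this order (a step that is already met when the one before it is completed fails the run):
1. the T-head has passed down through the slot, still lying along it, to below the lips (z of head in the frame of board between 0.015 and 0.0275 m and y of head in the frame of board between -0.005 and 0.005 m and angle between the x axis of collar and the x axis of board, either way round below 0.35 rad), for 0.1 s.
2. the T-head has been turned a quarter turn (within 20 degrees) beneath the lips (z of head in the frame of board below 0.0275 m and angle between the x axis of collar and the x axis of board, either way round above 1.22 rad), for 0.2 s.
At the end, for the whole second after the job is handed in: Stop let go, still, upright within 3 deg, T-head across the slot within 20 deg and drawn up under the lips (handle 1.5 to 4.5 mm down); stone flat, not askew to the fence by over 4.5 deg, bearing on the rubber with over 1.5 N, and the collar still pressing it with over 1 N (all of step 2 and value of joint spindle between 0.0015 and 0.0045 m and angle between collar's own z axis and vertical below 0.06 rad and contact force between stop and stone above 1 N and contact force between stone and pad above 1.5 N and angle between the x axis of stone and the x axis of board, either way round below 0.08 rad and z of stone in the frame of board below 0.036 m and linear speed of each of stop, stone below 0.01 m/s); the robot touches nothing.
It fails at once if the stop presses the stone's edge with more than 25 N (contact force between stop and stone above 25 N).
It fails at once if the stop is rammed onto the board (contact forces of collar and head together, of which the spring's own squeeze makes about 25 N, over 60 N) (contact force between stop and board above 60 N).
It fails at once if the brass dog, the brush jar, the white jar or the tape is shifted by more than 20 mm (distance of any of dog, brush_jar, gum_jar, tape from where it was at the start of the episode above 0.02 m).
It also fails if it takes over 72 s, if anything falls off the work surface, if the arm or the gripper's body presses on something with over 40 N, if the wrist force passes 120 N, or if a joint passes its speed limit or range.

ROBOT

A 6-joint arm with a two-finger parallel gripper is mounted at the origin on the work surface. World frame = base frame: x ahead of the robot, y to its left, z up, the work surface at z = 0. Lengths are in m, angles in rad, forces in N, time in s.
With the tool pointing down it reaches from about 0.35 to 0.975 m from the base axis. Payload 4.9 kg.
Tool frame: the origin (TCP) lies on the centre line of the jaws, within the pads' length; the fingertips stand 14 mm ahead of it and the grasp point (between the pads) lies 5 mm behind it; z points along the fingers, y is the line along which they close (so a half turn about z gives the same grasp; the last joint's range is limited). The gripper opens to 85 mm and grips with 20 to 120 N. Pads are 22 mm wide; open, the fingers measure 114 mm over their backs; the gripper's body (76 mm by 85 mm) begins 54 mm behind the grasp point. The pads swing forward as they close: fully open they stand 13 mm farther back than shut.
Start: joints at [1.042, 0.053, 1.613, -0, 1.476, -0.119], TCP at [0.249, 0.573, 0.245] pointing down, gripper open.
Joint ranges: [-3.01, 3.01], [-1.01, 2.22], [0.06, 2.58], [-1.02, 4.17], [0.09, 2.62], [-3.14, 3.14]. Speed limits (rad/s): [2.57, 2.57, 3.14, 3.14, 3.14, 3.14].

INTERFACE

Orientations are given as a unit quaternion [w, x, y, z].
In Python, from plant import * gives the robot as it stands.
- The arm moves only by the tool send_rows, never from a script. Its argument "steps" is a list of rows, each an object with "translation": the shift along the tool's x, y, z in cm, a list of three; "delta_rot": the turn, a rotation vector about the tool's x, y, z in rad, a list of three; "jaw": the finger opening in cm, from 0 to 8.54. In form: [{"translation": [dx, dy, dz], "delta_rot": [rx, ry, rz], "jaw": jaw}, ...]. A call has exactly 8 rows; each row is the pose to reach, as a shift and turn from the pose commanded when the call began, along the tool's axes at that moment; what a row does not reach only later rows make up. A row lasts 1/10 s, in which the tool goes at most 50 mm and 8.59 degrees, less where a joint would pass 70% of its speed; a pose out of reach is approached as far as the arm can. A call with a gripper value outside its range is refused whole. The fingers move at their own pace and stop on an object; the grip force is fixed at half the most. Time passes only in rows, so rows that repeat a pose let the fingers close, or fill a call up. It gives the time, the measured TCP pose, the force, the opening and the grip force at its end, in the units of the state.
- state(): the state, without advancing time (a new reading comes with each control period).
- grab_frame(name): name is "scene" or "top" or "wrist"; returns a dict with "pixels" (420x560x3 uint8, blue, green, red), "range_z" (420x560 float32, m along the optical axis (not along the pixel's ray), 0 where there is no reading), "fx", "fy", "cx", "cy" (pixels), "rvec" (rotation vector, rad) and "tvec" (3), from world to camera coordinates, as OpenCV has them. Camera axes: x right, y down, z forward; pixel columns grow to the right and rows downward; lengths in m; the calibration is good to about 2 mm. The wrist camera is an equidistant fisheye: a pixel r from the principal point sees the ray r / f radians off the axis. A picture is of the moment at which its call begins.
- job_done(): hands the job in; it is judged then, once.
The state is a dict: "time": time; "joint_pos": joint angles; "joint_vel": joint speeds; "joint_efforts": joint torques, N m; "tool_pos": TCP position; "tool_rot": TCP orientation; "contact_force": force on the tool from outside, world axes, zero at the start; "ft_torque": the same for the moment, N m; "gripper_width": opening from 0.0 (shut) to 1.0 (fully open); "grasp_force": force on a finger pad.
Only numpy, scipy, OpenCV 4.12 (cv2) and the standard library are available. Lean on these libraries where they do the work, as an engineer would, in place of code of your own. Each camera call takes 0.05 s, during which the arm holds its last target. There are 200 camera calls.

## Working session

There is one attempt and no reset: what is moved stays moved. The work goes in short steps, Python scripts to look and compute and a tool call to move; the robot and the scene stay as the last step left them, time stands still between calls to the robot, and variables do not carry over. Pictures are saved under pics/ and viewed, at most 10 in all, crops included, and the job is handed in when it is done.

Besides the shell and the picture viewer there is one more tool, called after "Emit:" as name(argument=value, ...), one argument or row to a line, values as JSON. send_rows: Moves the arm, as the interface text tells. Its arguments: {"type":"object","properties":{"steps":{"type":"array","items":{"type":"object","properties":{"translation":{"type":"array","items":{"type":"number"}},"delta_rot":{"type":"array","items":{"type":"number"}},"jaw":{"type":"number"}}}}},"required":["steps"]}

```bash
mkdir -p pics; ls
python3 - <<'E'
from plant import *
import cv2,numpy as np
s=state();print(s['time'],s['tool_pos'],s['tool_rot'],s['contact_force'],s['gripper_width'])
for n in ['scene','top']:
    f=grab_frame(n);cv2.imwrite(f'pics/{n}0.png',f['pixels']);np.savez(f'{n}0.npz',**f)
    print(n,f['fx'],f['fy'],f['cx'],f['cy'],f['rvec'],f['tvec'])
E
```

```text
pics
0.0 [0.24871346 0.572754   0.24409478] [-3.16490599e-04  2.03454392e-01  9.79083925e-01 -9.37227571e-04] [-0.06030581  0.89614264  0.08363343] 0.9973687644153152
scene 467.1904699226326 467.1904699226326 273.4271819900121 200.76546885530917 [ 1.84666556  1.5283245  -0.6814366 ] [-0.07636328 -0.31929674  1.50705705]
top 434.8304354891792 434.8304354891792 279.60017991242404 211.06883630237115 [ 2.13103986 -2.12678513  0.16179314] [-0.03313359  0.59514613  0.85226887]
```

View pics/scene0.png

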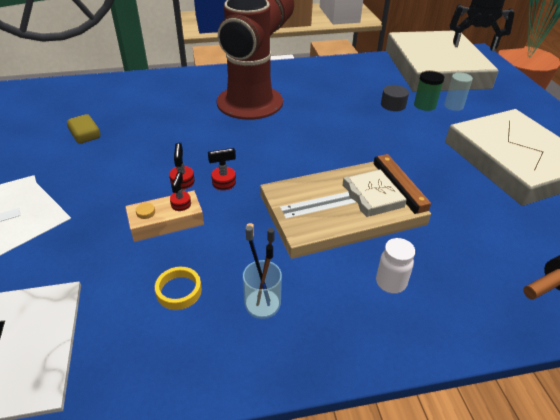

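View pics/top0.png

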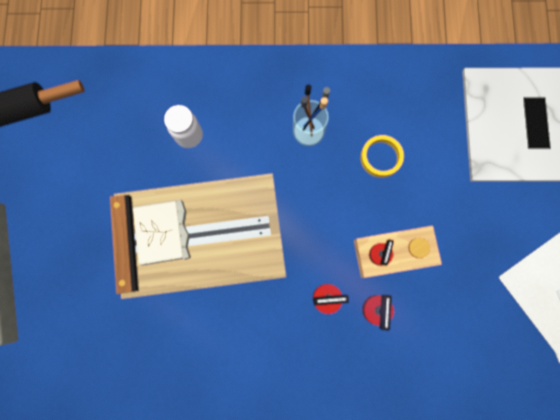

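The block's stop is at top (382,253) and scene (180,195). Lookalikes are the loose stops at top (329,299) and (379,310). The one in the block is the smallest and stands in the well. The board is around top (200,235), with the fence at its left.

```bash
cat > h.py <<'E'
import numpy as np,cv2
from plant import *
def load(n): return dict(np.load(n))
def RT(f):
    R=cv2.Rodrigues(np.array(f['rvec'],float))[0]; return R,np.array(f['tvec'],float).ravel()
def ray(f,uv,fish=False):
    uv=np.atleast_2d(uv).astype(float);x=(uv[:,0]-f['cx'])/f['fx'];y=(uv[:,1]-f['cy'])/f['fy']
    if fish:
        r=np.hypot(x,y)+1e-12;d=np.c_[np.sin(r)*x/r,np.sin(r)*y/r,np.cos(r)]
    else: d=np.c_[x,y,np.ones_like(x)]
    R,t=RT(f);return -R.T@t,d@R
def plane(f,uv,z,fish=False):
    o,d=ray(f,uv,fish);return o+d*((z-o[2])/d[:,2])[:,None]
def cloud(f,fish=False):
    h,w=f['range_z'].shape;u,v=np.meshgrid(np.arange(w),np.arange(h))
    o,d=ray(f,np.c_[u.ravel(),v.ravel()],fish)
    R,t=RT(f);dz=d@R.T[:,2]
    P=o+d*(f['range_z'].ravel()/dz)[:,None];P[f['range_z'].ravel()<=0]=np.nan
    return P.reshape(h,w,3)
def rect(m,P):
    q=P[m][:,:2];q=q[~np.isnan(q).any(1)]
    (c,s,a)=cv2.minAreaRect(q.astype(np.float32)*1000);return np.round(c,1),np.round(s,1),round(a,1),len(q)
E
python3 - <<'E'
from h import *
f=load('top0.npz');P=cloud(f);g=f['pixels'].astype(int);hsv=cv2.cvtColor(f['pixels'],cv2.COLOR_BGR2HSV)
for n,uv in dict(stop=(382,253),loose1=(329,299),loose2=(379,310),dog=(419,247),tape=(382,156),brush=(310,125),gum=(181,120)).items():
    print(n,P[uv[1],uv[0]].round(3))
for n,uv in dict(bl=[119,297],br=[285,277],tr=[273,175],tl=[111,195]).items(): print(n,plane(f,uv,.034).round(4)[0])
H,S,V=cv2.split(hsv)
box=lambda u0,u1,v0,v1:(lambda m:(m.__setitem__((slice(v0,v1),slice(u0,u1)),True),m)[1])(np.zeros(H.shape,bool))
Z=P[...,2]
b=box(350,450,220,280)
print('block',rect(b&(abs(Z-.04)<.005)&(H<30)&(S>50),P))
red=((H<6)|(H>174))&(S>150)
print('collar',rect(b&red&(Z>.055)&(Z<.07),P))
print('handle',rect(b&(V<70)&(Z>.1)&(Z<.13),P),np.nanmax(Z[b]))
for bb in [box(305,352,280,320),box(355,405,285,335)]:
    print('other',rect(bb&red,P),np.nanmax(Z[bb]))
b=box(100,300,165,305)
print('board',rect(b&(abs(Z-.034)<.006),P))
print('stone',rect(b&(abs(Z-.058)<.004)&(S<90)&(V>120),P))
tr=b&(abs(Z-.034)<.006)&(S<60)&(V>120)
print('track',rect(tr,P))
f2=load('scene0.npz')
im=f['pixels'];c1=cv2.resize(im[215:340,290:450],None,fx=4,fy=4,interpolation=cv2.INTER_CUBIC)
cv2.imwrite('pics/crop1.png',c1)
E
```

```text
stop [ 0.506 -0.23   0.095]
loose1 [ 0.419 -0.125  0.114]
loose2 [ 0.398 -0.224  0.082]
dog [ 0.521 -0.314  0.056]
tape [ 0.728 -0.259 -0.001]
brush [ 0.777 -0.096  0.062]
gum [0.774 0.168 0.101]
bl [0.4188 0.2971 0.034 ]
br [ 0.4603 -0.0433  0.034 ]
tr [ 0.6759 -0.0174  0.034 ]
tl [0.6322 0.3279 0.034 ]
block (array([ 513. , -275.6]), array([ 79.2, 161. ]), 9.8, 2163)
collar (array([ 505.3, -233.5]), array([41.5, 39.7]), 38.8, 207)
handle (array([ 506.3, -231.3]), array([ 4.3, 43.2]), 76.2, 55) 0.12087617134712936
other (array([ 417.9, -126.1]), array([53.1, 55.6]), 0.2, 412) 0.12104325081264344
other (array([ 395.1, -225.7]), array([51.3, 49.1]), 47.1, 329) 0.11947394557543067
board (array([547.5, 138.7]), array([220.8, 339.3]), 7.6, 11789)
stone (array([534.5, 232.1]), array([197.8, 153. ]), 7.8, 2741)
track (array([547.5, 138.7]), array([220.8, 339.3]), 7.6, 1636)
```

View pics/crop1.png

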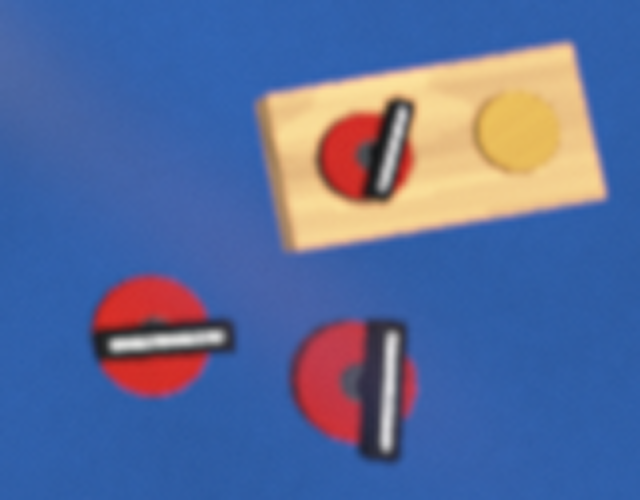

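The close crop confirms the choice. The stop in the wooden block has a collar of about 42–46 mm, while the loose ones measure 53–55 mm. Next I'll refine the handle's yaw and position and the track line.

```bash
cat >> h.py <<'E'
def goal(p,yaw_y=None):
    """print move (cm, rad) from the present pose to TCP p (world), closing line at angle yaw_y (deg)"""
    s=state();w,x,y,z=s['tool_rot'];from scipy.spatial.transform import Rotation as Q
    R=Q.from_quat([x,y,z,w]).as_matrix();t=R.T@(np.array(p)-s['tool_pos'])*100
    a=np.degrees(np.arctan2(R[1,1],R[0,1]))
    d=0 if yaw_y is None else (yaw_y-a+90)%180-90
    # upright correction
    zr=np.cross(R.T@R[:,2],R.T@np.array([0,0,-1.]))
    print('t',s['time'],'pos',s['tool_pos'].round(4) if hasattr(s['tool_pos'],'round') else s['tool_pos'],'y-ang',a.round(2),'F',np.round(s['contact_force'],1))
    print('MOVE cm',t.round(2),'rz',np.radians(-d).round(4),'tilt fix',zr.round(4),'dist',np.linalg.norm(t).round(1),'q6',round(s['joint_pos'][5],2))
E
python3 - <<'E'
from h import *
def line(P):
    P=P[:,:2];c=P.mean(0);u,s,v=np.linalg.svd(P-c);return c.round(4),(np.degrees(np.arctan2(v[0,1],v[0,0]))%180).round(1),(np.ptp((P-c)@v[0])).round(4)
f=load('top0.npz');hsv=cv2.cvtColor(f['pixels'],cv2.COLOR_BGR2HSV);H,S,V=cv2.split(hsv)
m=np.zeros(H.shape,bool);m[237:268,372:396]=1
w=m&(S<60)&(V>130);k=m&(V<70)
for mm,z in((w,.116),(k,.111),):
    v,u=np.nonzero(mm);print('top handle',line(plane(f,np.c_[u,v],z)),len(u))
# slot
m=np.zeros(H.shape,bool);m[215:250,192:270]=1
k=m&(V<110)&(S<110);v,u=np.nonzero(k);print('slot',line(plane(f,np.c_[u,v],.034)),len(u))
k=m&(S<60)&(V>150);v,u=np.nonzero(k);print('track',line(plane(f,np.c_[u,v],.034)),len(u))
m=np.zeros(H.shape,bool);m[200:265,130:192]=1
P=cloud(f)
k=m&(S<80)&(V>140)&(abs(P[...,2]-.058)<.006);k=cv2.morphologyEx(k.astype(np.uint8),cv2.MORPH_OPEN,np.ones((5,5)))>0
v,u=np.nonzero(k);q=plane(f,np.c_[u,v],.058);print('stone',cv2.minAreaRect((q[:,:2]*1000).astype(np.float32)),len(u))
f=load('scene0.npz');hsv=cv2.cvtColor(f['pixels'],cv2.COLOR_BGR2HSV);H,S,V=cv2.split(hsv)
m=np.zeros(H.shape,bool);m[172:203,168:188]=1
k=m&(V<60);v,u=np.nonzero(k);print('scene handle blob',line(plane(f,np.c_[u,v],.106)),len(u),u.min(),u.max(),v.min(),v.max())
goal([.506,-.232,.25],None)
E
```

```text
top handle (array([ 0.5073, -0.2369]), np.float64(163.1), np.float64(0.0373)) 53
top handle (array([ 0.5051, -0.231 ]), np.float64(163.5), np.float64(0.0435)) 58
slot (array([0.5567, 0.0746]), np.float64(97.6), np.float64(0.1586)) 169
track (array([0.5571, 0.0711]), np.float64(98.1), np.float64(0.1671)) 1293
stone ((550.4510498046875, 210.9268798828125), (120.82648468017578, 102.96586608886719), 9.192306518554688) 2826
scene handle blob (array([ 0.5144, -0.2356]), np.float64(172.8), np.float64(0.087)) 153 170 187 172 197
t 0.1 pos [0.2487 0.5728 0.2442] y-ang 66.52 F [-0.3 -0.4 -0.3]
MOVE cm [-55.66 -63.57  -0.48] rz 0.0 tilt fix [-0.0019 -0.0002 -0.    ] dist 84.5 q6 -0.12
```

Emit:
send_rows(
  steps=[
    {"translation": [-5.6,-6.4,0],"delta_rot": [0,0,-0.03],"jaw": 8},
    {"translation": [-7,-8,0],"delta_rot": [0,0,-0.06],"jaw": 7},
    {"translation": [-10.5,-12,0],"delta_rot": [0,0,-0.12],"jaw": 6},
    {"translation": [-14,-16,0],"delta_rot": [0,0,-0.12],"jaw": 5},
    {"translation": [-17.5,-20,0],"delta_rot": [0,0,-0.12],"jaw": 5},
    {"translation": [-21,-24,0],"delta_rot": [0,0,-0.12],"jaw": 5},
    {"translation": [-24.5,-28,0],"delta_rot": [0,0,-0.12],"jaw": 5},
    {"translation": [-28,-32,0],"delta_rot": [0,0,-0.12],"jaw": 5},
  ],
)

```text
time: 0.9
tool_pos: [0.3705, 0.1903, 0.245]
tool_rot: [0.0, 0.144, 0.99, -0.0]
contact_force: [1.0, 0.9, -0.2]
gripper_width: 0.586
grasp_force: 0.0
```

```bash
python3 -c "
from h import *
goal([.506,-.236,.22],73.3)"
```

```text
t 0.9 pos [0.3705 0.1903 0.245 ] y-ang 73.43 F [ 1.   0.9 -0.2]
MOVE cm [-25.14 -37.     2.5 ] rz 0.0023 tilt fix [0.     0.0002 0.    ] dist 44.8 q6 -0.99
```

Emit:
send_rows(
  steps=[
    {"translation": [-2.8,-4.1,0],"delta_rot": [0,0,0],"jaw": 5},
    {"translation": [-5.6,-8.2,0],"delta_rot": [0,0,0],"jaw": 5},
    {"translation": [-8.4,-12.3,0],"delta_rot": [0,0,0],"jaw": 5},
    {"translation": [-11.2,-16.4,0],"delta_rot": [0,0,0],"jaw": 5},
    {"translation": [-14,-20.5,0.5],"delta_rot": [0,0,0],"jaw": 5},
    {"translation": [-16.8,-24.6,1],"delta_rot": [0,0,0],"jaw": 5},
    {"translation": [-19.6,-28.7,1.5],"delta_rot": [0,0,0],"jaw": 5},
    {"translation": [-21.5,-31.7,2],"delta_rot": [0,0,0],"jaw": 5},
  ],
)

```text
time: 1.7
tool_pos: [0.4862, -0.1759, 0.2246]
tool_rot: [-0.0, 0.145, 0.989, -0.0]
contact_force: [-0.4, 0.5, -0.1]
gripper_width: 0.586
grasp_force: 0.0
```

```bash
python3 -c "
from h import *
f=grab_frame('wrist');np.savez('w1.npz',**f);cv2.imwrite('pics/w1.png',f['pixels'])
goal([.506,-.236,.22],73.3)
R,t=RT(f);print(-R.T@t,R.round(2),f['fx'],f['cx'],f['cy'])
def proj(p):
    c=R@np.array(p)+t;th=np.arctan2(np.hypot(c[0],c[1]),c[2]);return np.array([f['cx'],f['cy']])+f['fx']*th*c[:2]/np.hypot(c[0],c[1])
print(proj([.506,-.236,.116]),proj([.506,-.236,.064]),proj([.521,-.314,.054]))"
```

```text
t 1.75 pos [ 0.4865 -0.1793  0.2236] y-ang 73.13 F [-2.5 -2.5  0.7]
MOVE cm [-3.52 -4.86  0.37] rz -0.0031 tilt fix [-0.003  -0.0006  0.    ] dist 6.0 q6 -1.77
[ 0.41073866 -0.15270951  0.35336136] [[ 0.29  0.96 -0.  ]
 [ 0.91 -0.27  0.31]
 [ 0.29 -0.09 -0.95]] 325.19226210127806 280.83149335621005 210.9382411684635
[217.05070601 255.78996028] [226.76684735 232.44894833] [166.52495667 260.08985415]
```

View pics/w1.png

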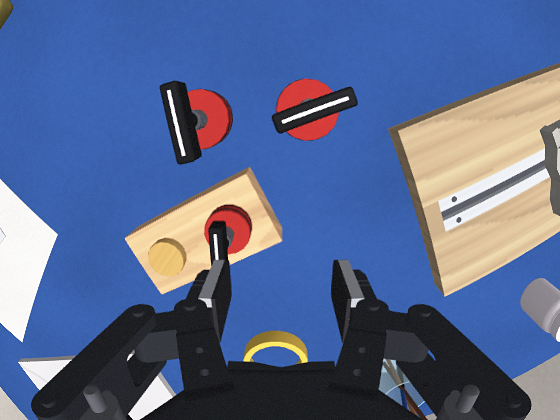

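The wrist view shows the stop's collar at about (228,230) and its white line at about (217,245), partly hidden by the left finger. The board is on the right. I'll centre over the stop.

Emit:
send_rows(
  steps=[
    {"translation": [-1.7,-2.4,0],"delta_rot": [0,0,0],"jaw": 5},
    {"translation": [-3.5,-4.8,0],"delta_rot": [0,0,0],"jaw": 5},
    {"translation": [-3.5,-4.9,0],"delta_rot": [0,0,0],"jaw": 5},
    {"translation": [-3.5,-4.9,0],"delta_rot": [0,0,0],"jaw": 5},
    {"translation": [-3.5,-4.9,0],"delta_rot": [0,0,0],"jaw": 5},
    {"translation": [-3.5,-4.9,0],"delta_rot": [0,0,0],"jaw": 5},
    {"translation": [-3.5,-4.9,0],"delta_rot": [0,0,0],"jaw": 5},
    {"translation": [-3.5,-4.9,0],"delta_rot": [0,0,0],"jaw": 5},
  ],
)

```text
time: 2.55
tool_pos: [0.5056, -0.2294, 0.2254]
tool_rot: [0.0, 0.144, 0.99, -0.0]
contact_force: [-0.4, 0.6, -0.4]
gripper_width: 0.588
grasp_force: 0.0
```

```bash
cat > m.py <<'E'
from h import *
f=grab_frame('wrist');np.savez('w2.npz',**f);cv2.imwrite('pics/w2.png',f['pixels'])
goal([.506,-.236,.22],73.3)
hsv=cv2.cvtColor(f['pixels'],cv2.COLOR_BGR2HSV);H,S,V=cv2.split(hsv)
red=(((H<7)|(H>173))&(S>140)&(V>90)).astype(np.uint8)
n,l,st,c=cv2.connectedComponentsWithStats(red)
for i in range(1,n):
    if st[i,4]>150:
        v,u=np.nonzero(l==i);q=plane(f,np.c_[u,v],.064,True);(e,r)=cv2.minEnclosingCircle((q[:,:2]*1000).astype(np.float32))
        print('red',st[i],np.round(e,1),round(r,1))
wh=((S<60)&(V>150)).astype(np.uint8);n,l,st,c=cv2.connectedComponentsWithStats(wh)
for i in range(1,n):
    if 60<st[i,4]<1500:
        v,u=np.nonzero(l==i);q=plane(f,np.c_[u,v],.116,True)[:,:2];a=cv2.minAreaRect((q*1000).astype(np.float32))
        d=q-q.mean(0);vv=np.linalg.svd(d)[2][0];ex=d@vv
        print('white',st[i],np.round(a[0],1),np.round(a[1],1),'yaw',np.degrees(np.arctan2(vv[1],vv[0]))%180)
E
python3 m.py
```

```text
t 2.6 pos [ 0.5057 -0.2296  0.2254] y-ang 73.43 F [ 0.1 -0.5  0.2]
MOVE cm [-0.22 -0.61  0.54] rz 0.0022 tilt fix [-0.0001  0.0003 -0.    ] dist 0.8 q6 -1.84
red [ 326   46   60   60 1738] [ 418.1 -133.7] 27.7
red [ 244   52   34   58 1157] [ 397.4 -224.2] 26.6
red [215  63  18  46 430] [ 395.2 -245.3] 20.9
red [ 250  174   48   46 1192] [ 504.6 -236. ] 23.4
white [227  41  18  68 282] [ 395.  -230.4] [ 3.  51.6] yaw 174.56133743806646
white [345  57  63  22 258] [ 417.3 -129.3] [ 3.1 51.5] yaw 94.66080114689413
white [ 475  131   85   54 1019] [515.2  -5.2] [ 11.3 114.3] yaw 97.598640064407
white [479 151  81  53 931] [534.7  -5.1] [ 11.4 109.6] yaw 97.59521561254314
white [271 192   3  50 148] [ 506.7 -236.5] [ 1.6 40.2] yaw 162.9473172913259
white [198 298  14   9  64] [ 566.3 -317.6] [11.3  8.7] yaw 27.897101428324003
white [351 298  13   9  64] [ 604.7 -188.4] [10.9  8.7] yaw 120.72565004676541
white [ 26 348  57  34 916] [ 602.6 -562. ] [ 48.5 129.6] yaw 103.86492780317066
white [ 139  359   45   54 1254] [ 671.2 -417.6] [ 33.9 120.5] yaw 129.9896697146574
white [  0 375  38  45 847] [ 739.1 -800. ] [ 83.9 213.2] yaw 122.43393587593113
white [416 409  20  11 135] [ 827.4 -124.9] [38.  16.7] yaw 33.30685779170785
```

View pics/w2.png

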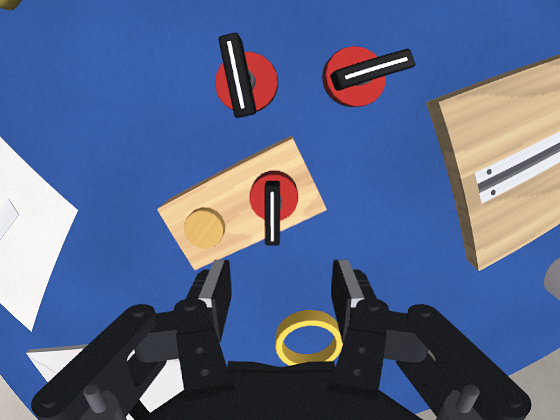

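The wrist view shows the handle line at (272,217) over its collar at (274,197), standing in the block. It triangulates to (0.5065, -0.2365), yaw 163°, and the collar radius of 23.4 mm matches the given 46 mm width. I'll descend.

Emit:
send_rows(
  steps=[
    {"translation": [-0.2,-0.68,1],"delta_rot": [0,0,0.004],"jaw": 5},
    {"translation": [-0.2,-0.68,3.5],"delta_rot": [0,0,0.004],"jaw": 5},
    {"translation": [-0.2,-0.68,6],"delta_rot": [0,0,0.004],"jaw": 5},
    {"translation": [-0.2,-0.68,8.5],"delta_rot": [0,0,0.004],"jaw": 5},
    {"translation": [-0.2,-0.68,10.5],"delta_rot": [0,0,0.004],"jaw": 5},
    {"translation": [-0.2,-0.68,11.7],"delta_rot": [0,0,0.004],"jaw": 5},
    {"translation": [-0.2,-0.68,12.3],"delta_rot": [0,0,0.004],"jaw": 5},
    {"translation": [-0.2,-0.68,12.4],"delta_rot": [0,0,0.004],"jaw": 5},
  ],
)

```text
time: 3.4
tool_pos: [0.5054, -0.2371, 0.1007]
tool_rot: [-0.0, 0.146, 0.989, 0.0]
contact_force: [-0.5, 0.2, -0.3]
gripper_width: 0.583
grasp_force: 0.0
```

Emit:
send_rows(
  steps=[
    {"translation": [0,0,0],"delta_rot": [0,0,0],"jaw": 4},
    {"translation": [0,0,0],"delta_rot": [0,0,0],"jaw": 3},
    {"translation": [0,0,0],"delta_rot": [0,0,0],"jaw": 2},
    {"translation": [0,0,0],"delta_rot": [0,0,0],"jaw": 1.4},
    {"translation": [0,0,0],"delta_rot": [0,0,0],"jaw": 0.8},
    {"translation": [0,0,0],"delta_rot": [0,0,0],"jaw": 0.6},
    {"translation": [0,0,0],"delta_rot": [0,0,0],"jaw": 0.6},
    {"translation": [0,0,0],"delta_rot": [0,0,0],"jaw": 0.6},
  ],
)

```text
time: 4.2
tool_pos: [0.5061, -0.2372, 0.1021]
tool_rot: [0.001, 0.146, 0.989, -0.0]
contact_force: [-1.1, 2.1, 5.7]
gripper_width: 0.127
grasp_force: 59.1
```

```bash
python3 -c "
from h import *
goal([.506,-.236,.2],73.3);s=state();print(s['gripper_width'],s['grasp_force'])"
```

```text
t 4.2 pos [ 0.5061 -0.2372  0.1021] y-ang 73.17 F [-1.1  2.1  5.7]
MOVE cm [ 0.03  0.11 -9.79] rz -0.0023 tilt fix [0.0001 0.0011 0.    ] dist 9.8 q6 -1.85
0.12678501711189505 59.062557220458984
```

Emit:
send_rows(
  steps=[
    {"translation": [0,0,-0.5],"delta_rot": [0,0,0],"jaw": 0.6},
    {"translation": [0,0,-1.5],"delta_rot": [0,0,0],"jaw": 0.6},
    {"translation": [0,0,-3],"delta_rot": [0,0,0],"jaw": 0.6},
    {"translation": [0,0,-5],"delta_rot": [0,0,0],"jaw": 0.6},
    {"translation": [0,0,-7],"delta_rot": [0,0,0],"jaw": 0.6},
    {"translation": [0,0,-9],"delta_rot": [0,0,0],"jaw": 0.6},
    {"translation": [0,0,-10],"delta_rot": [0,0,0],"jaw": 0.6},
    {"translation": [0,0,-10],"delta_rot": [0,0,0],"jaw": 0.6},
  ],
)

```text
time: 5.0
tool_pos: [0.5066, -0.2378, 0.204]
tool_rot: [0.002, 0.146, 0.989, -0.001]
contact_force: [-1.4, 0.6, -1.8]
gripper_width: 0.13
grasp_force: 58.4
```

```bash
python3 -c "
from h import *
goal([.554,.069,.2],7.6);s=state();print(s['gripper_width'],s['grasp_force'],s['contact_force'])"
```

```text
t 5.0 pos [ 0.5066 -0.2378  0.204 ] y-ang 73.16 F [-1.4  0.6 -1.8]
MOVE cm [ 4.35 30.74  0.34] rz 1.1443 tilt fix [-0.0013  0.0043 -0.    ] dist 31.0 q6 -1.85
0.13026352903681213 58.3844929933548 [-1.39826764  0.61111286 -1.76967083]
```

Emit:
send_rows(
  steps=[
    {"translation": [0.6,4.0,0],"delta_rot": [0,0,0.143],"jaw": 0.6},
    {"translation": [1.2,8.3,0],"delta_rot": [0,0,0.286],"jaw": 0.6},
    {"translation": [1.8,12.5,0],"delta_rot": [0,0,0.429],"jaw": 0.6},
    {"translation": [2.4,16.7,0],"delta_rot": [0,0,0.572],"jaw": 0.6},
    {"translation": [3.0,21,0],"delta_rot": [0,0,0.715],"jaw": 0.6},
    {"translation": [3.6,25.2,0],"delta_rot": [0,0,0.858],"jaw": 0.6},
    {"translation": [4.2,28.5,0],"delta_rot": [0,0,1.0],"jaw": 0.6},
    {"translation": [4.35,30.7,0],"delta_rot": [0,0,1.144],"jaw": 0.6},
  ],
)

```text
time: 5.8
tool_pos: [0.5519, 0.0719, 0.1998]
tool_rot: [-0.001, 0.66, 0.751, -0.001]
contact_force: [0.9, 0.5, -1.4]
gripper_width: 0.128
grasp_force: 58.8
```

```bash
python3 -c "
from h import *
goal([.557,.069,.14],7.6)"
```

```text
t 5.8 pos [0.5519 0.0719 0.1998] y-ang 7.41 F [ 0.9  0.5 -1.4]
MOVE cm [-0.36  0.48  5.97] rz -0.0034 tilt fix [-0.0024 -0.0008 -0.    ] dist 6.0 q6 -0.13
```

Emit:
send_rows(
  steps=[
    {"translation": [-0.1,0.1,0.5],"delta_rot": [0,0,0],"jaw": 0.6},
    {"translation": [-0.36,0.3,1.5],"delta_rot": [0,0,0],"jaw": 0.6},
    {"translation": [-0.36,0.48,3],"delta_rot": [0,0,0],"jaw": 0.6},
    {"translation": [-0.36,0.48,4.5],"delta_rot": [0,0,0],"jaw": 0.6},
    {"translation": [-0.36,0.48,5.5],"delta_rot": [0,0,0],"jaw": 0.6},
    {"translation": [-0.36,0.48,5.9],"delta_rot": [0,0,0],"jaw": 0.6},
    {"translation": [-0.36,0.48,6],"delta_rot": [0,0,0],"jaw": 0.6},
    {"translation": [-0.36,0.48,6],"delta_rot": [0,0,0],"jaw": 0.6},
  ],
)

```text
time: 6.6
tool_pos: [0.5584, 0.0663, 0.1416]
tool_rot: [0.0, 0.659, 0.752, 0.0]
contact_force: [-0.5, 0.1, -0.8]
gripper_width: 0.127
grasp_force: 58.9
```

```bash
python3 -c "
from h import *
f=grab_frame('wrist');np.savez('w3.npz',**f);cv2.imwrite('pics/w3.png',f['pixels'])
goal([.557,.069,.14],7.6)"
```

```text
t 6.65 pos [0.5586 0.0664 0.142 ] y-ang 7.62 F [ 0.1  0.3 -2.5]
MOVE cm [ 0.28 -0.12  0.2 ] rz 0.0004 tilt fix [ 0.0013  0.0002 -0.    ] dist 0.4 q6 -0.15
```

View pics/w3.png

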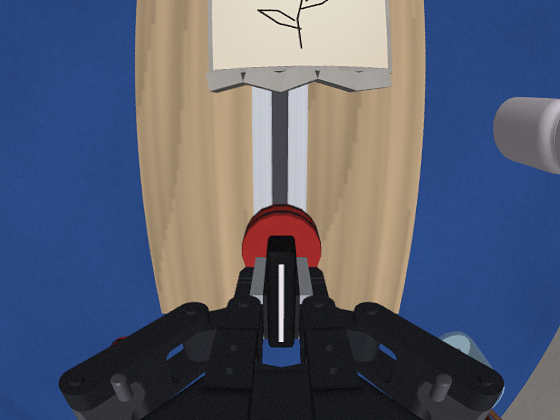

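The wrist view shows the stop held cleanly, with the white line at (281,302) and the collar at (282,238). The slot runs straight up the image at u≈280, and the stone's edge is at v≈82. I'll measure the lateral offset.

```bash
cat > m3.py <<'E'
from h import *
import sys
f=load(sys.argv[1]);s=state();zt=s['tool_pos'][2]+.005
hsv=cv2.cvtColor(f['pixels'],cv2.COLOR_BGR2HSV);H,S,V=cv2.split(hsv)
def box(u0,u1,v0,v1):
    m=np.zeros(H.shape,bool);m[v0:v1,u0:u1]=1;return m
v,u=np.nonzero(box(248,312,98,200)&(V<120)&(S<110));q=plane(f,np.c_[u,v],.034,True)[:,:2]
c=q.mean(0);d=np.linalg.svd(q-c)[2][0];d*=np.sign(d[1]);n=np.array([-d[1],d[0]])
print('slot pt',c.round(4),'yaw',np.degrees(np.arctan2(d[1],d[0])).round(2),'width',np.percentile((q-c)@n,[2,98]).round(4),len(u))
lat=lambda p:(((np.atleast_2d(p)[:,:2]-c)@n)*1000).round(2)
v,u=np.nonzero(box(270,292,260,345)&(V>180)&(S<60));q=plane(f,np.c_[u,v],zt+.01,True)[:,:2]
dd=np.linalg.svd(q-q.mean(0))[2][0];dd*=np.sign(dd[1])
print('line lat mm',lat(q.mean(0)),'yaw',np.degrees(np.arctan2(dd[1],dd[0])).round(2),len(u))
m=(box(235,330,195,275)&((H<7)|(H>173))&(S>140)&(V>120)).astype(np.uint8)
v,u=np.nonzero(m);q=plane(f,np.c_[u,v],zt-.042,True)[:,:2];k=q[(q-q.mean(0))@d>-.02]
e,r=cv2.minEnclosingCircle((q*1000).astype(np.float32));print('collar',np.round(e,1),round(r,1),'lat',lat(np.array(e)/1000))
L=((q-c)@n)*1000;print('collar lat extremes',L.min(),L.max())
print('TCP lat',lat(s['tool_pos']),'board x of tcp',((np.array(s['tool_pos'])[:2]-[.5475,.1387])@d).round(4))
E
python3 m3.py w3.npz
```

```text
slot pt [0.5507 0.1163] yaw 97.48 width [-0.0055  0.0055] 1622
line lat mm [-0.84] yaw 97.5 312
collar [558.3  67.9] 22.3 lat [-1.18]
collar lat extremes -23.227367494195413 20.937898253868916
TCP lat [-1.31] board x of tcp -0.0732
```

Emit:
send_rows(
  steps=[
    {"translation": [0,-0.11,0.5],"delta_rot": [0,0,0.001],"jaw": 0.6},
    {"translation": [0,-0.11,1.3],"delta_rot": [0,0,0.001],"jaw": 0.6},
    {"translation": [0,-0.11,2.1],"delta_rot": [0,0,0.001],"jaw": 0.6},
    {"translation": [0,-0.11,2.6],"delta_rot": [0,0,0.001],"jaw": 0.6},
    {"translation": [0,-0.11,2.9],"delta_rot": [0,0,0.001],"jaw": 0.6},
    {"translation": [0,-0.11,3.1],"delta_rot": [0,0,0.001],"jaw": 0.6},
    {"translation": [0,-0.11,3.3],"delta_rot": [0,0,0.001],"jaw": 0.6},
    {"translation": [0,-0.11,3.5],"delta_rot": [0,0,0.001],"jaw": 0.6},
  ],
)

```text
time: 7.45
tool_pos: [0.5572, 0.0663, 0.1064]
tool_rot: [0.0, 0.659, 0.752, 0.0]
contact_force: [-0.4, -0.0, -2.1]
gripper_width: 0.132
grasp_force: 58.9
```

Emit:
send_rows(
  steps=[
    {"translation": [0,0,0.1],"delta_rot": [0,0,0],"jaw": 0.6},
    {"translation": [0,0,0.2],"delta_rot": [0,0,0],"jaw": 0.6},
    {"translation": [0,0,0.3],"delta_rot": [0,0,0],"jaw": 0.6},
    {"translation": [0,0,0.4],"delta_rot": [0,0,0],"jaw": 0.6},
    {"translation": [0,0,0.5],"delta_rot": [0,0,0],"jaw": 0.6},
    {"translation": [0,0,0.6],"delta_rot": [0,0,0],"jaw": 0.6},
    {"translation": [0,0,0.7],"delta_rot": [0,0,0],"jaw": 0.6},
    {"translation": [0,0,0.75],"delta_rot": [0,0,0],"jaw": 0.6},
  ],
)

```text
time: 8.25
tool_pos: [0.557, 0.0663, 0.0986]
tool_rot: [-0.0, 0.659, 0.752, -0.0]
contact_force: [-0.3, 0.0, -1.8]
gripper_width: 0.126
grasp_force: 58.9
```

Emit:
send_rows(
  steps=[
    {"translation": [0,0,0.1],"delta_rot": [0,0,0],"jaw": 0.6},
    {"translation": [0,0,0.2],"delta_rot": [0,0,0],"jaw": 0.6},
    {"translation": [0,0,0.3],"delta_rot": [0,0,0],"jaw": 0.6},
    {"translation": [0,0,0.4],"delta_rot": [0,0,0],"jaw": 0.6},
    {"translation": [0,0,0.4],"delta_rot": [0,0,0],"jaw": 0.6},
    {"translation": [0,0,0.4],"delta_rot": [0,0,0],"jaw": 0.6},
    {"translation": [0,0,0.4],"delta_rot": [0,0,0],"jaw": 0.6},
    {"translation": [0,0,0.4],"delta_rot": [0,0,0],"jaw": 0.6},
  ],
)

```text
time: 9.05
tool_pos: [0.5573, 0.0663, 0.0961]
tool_rot: [0.0, 0.659, 0.752, 0.0]
contact_force: [-3.5, 0.1, 5.2]
gripper_width: 0.128
grasp_force: 60.0
```

Emit:
send_rows(
  steps=[
    {"translation": [0,0,0.1],"delta_rot": [0,0,0],"jaw": 0.6},
    {"translation": [0,0,0.2],"delta_rot": [0,0,0],"jaw": 0.6},
    {"translation": [0,0,0.3],"delta_rot": [0,0,0],"jaw": 0.6},
    {"translation": [0,0,0.4],"delta_rot": [0,0,0],"jaw": 0.6},
    {"translation": [0,0,0.5],"delta_rot": [0,0,0],"jaw": 0.6},
    {"translation": [0,0,0.6],"delta_rot": [0,0,0],"jaw": 0.6},
    {"translation": [0,0,0.6],"delta_rot": [0,0,0],"jaw": 0.6},
    {"translation": [0,0,0.6],"delta_rot": [0,0,0],"jaw": 0.6},
  ],
)

```text
time: 9.85
tool_pos: [0.5574, 0.0663, 0.0914]
tool_rot: [-0.0, 0.659, 0.752, -0.0]
contact_force: [-7.1, -0.2, 11.8]
gripper_width: 0.133
grasp_force: 61.0
```

Emit:
send_rows(
  steps=[
    {"translation": [0,-0.1,0],"delta_rot": [0,0,0],"jaw": 0.6},
    {"translation": [0,-0.1,0],"delta_rot": [0,0,0],"jaw": 0.6},
    {"translation": [0,-0.1,0],"delta_rot": [0,0,-0.1],"jaw": 0.6},
    {"translation": [0,-0.1,0],"delta_rot": [0,0,-0.2],"jaw": 0.6},
    {"translation": [0,-0.1,0],"delta_rot": [0,0,-0.3],"jaw": 0.6},
    {"translation": [0,-0.1,0],"delta_rot": [0,0,-0.4],"jaw": 0.6},
    {"translation": [0,-0.1,0],"delta_rot": [0,0,-0.5],"jaw": 0.6},
    {"translation": [0,-0.1,0],"delta_rot": [0,0,-0.6],"jaw": 0.6},
  ],
)

```text
time: 10.65
tool_pos: [0.5588, 0.0659, 0.0927]
tool_rot: [0.003, 0.405, 0.914, 0.001]
contact_force: [-1.0, 0.1, 11.4]
gripper_width: 0.128
grasp_force: 60.9
```

Emit:
send_rows(
  steps=[
    {"translation": [0,0,0],"delta_rot": [0,0,-0.12],"jaw": 0.6},
    {"translation": [0,0,0],"delta_rot": [0,0,-0.24],"jaw": 0.6},
    {"translation": [0,0,0],"delta_rot": [0,0,-0.36],"jaw": 0.6},
    {"translation": [0,0,0],"delta_rot": [0,0,-0.48],"jaw": 0.6},
    {"translation": [0,0,0],"delta_rot": [0,0,-0.6],"jaw": 0.6},
    {"translation": [0,0,0],"delta_rot": [0,0,-0.72],"jaw": 0.6},
    {"translation": [0,0,0],"delta_rot": [0,0,-0.84],"jaw": 0.6},
    {"translation": [0,0,0],"delta_rot": [0,0,-0.97],"jaw": 0.6},
  ],
)

```text
time: 11.45
tool_pos: [0.5588, 0.0656, 0.0927]
tool_rot: [0.003, -0.068, 0.998, -0.001]
contact_force: [-1.6, -1.5, 10.8]
gripper_width: 0.125
grasp_force: 60.9
```

```bash
python3 -c "
from h import *
goal([.557,.066,.0914],97.5);s=state();print(s['ft_torque'],s['grasp_force'])
f=grab_frame('wrist');np.savez('w4.npz',**f);cv2.imwrite('pics/w4.png',f['pixels'])"
```

```text
t 11.45 pos [0.5588 0.0656 0.0927] y-ang 97.79 F [-1.6 -1.5 10.8]
MOVE cm [0.18 0.06 0.13] rz 0.0051 tilt fix [-0.002  0.006 -0.   ] dist 0.2 q6 -1.72
[-0.28409937  0.49815509 -0.14539528] 60.89496374130249
```

View pics/w4.png

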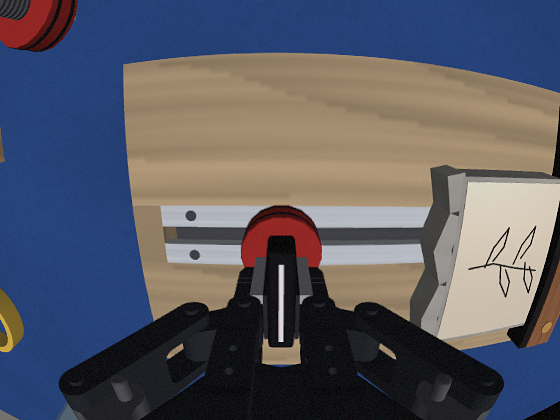

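The wrist view shows the handle now across the track, with the head turned beneath it. The stop is at (281,240) and the stone's rough edge at u≈425. I'll press slightly more, centre it in the slot, and slide.

Emit:
send_rows(
  steps=[
    {"translation": [0.08,0,0.1],"delta_rot": [0,0,0.003],"jaw": 0.6},
    {"translation": [0.08,0.3,0.1],"delta_rot": [0,0,0.005],"jaw": 0.6},
    {"translation": [0.08,0.8,0.1],"delta_rot": [0,0,0.005],"jaw": 0.6},
    {"translation": [0.08,1.3,0.1],"delta_rot": [0,0,0.005],"jaw": 0.6},
    {"translation": [0.08,1.8,0.1],"delta_rot": [0,0,0.005],"jaw": 0.6},
    {"translation": [0.08,2.3,0.1],"delta_rot": [0,0,0.005],"jaw": 0.6},
    {"translation": [0.08,2.8,0.1],"delta_rot": [0,0,0.005],"jaw": 0.6},
    {"translation": [0.08,3.3,0.1],"delta_rot": [0,0,0.005],"jaw": 0.6},
  ],
)

```text
time: 12.3
tool_pos: [0.5547, 0.0959, 0.0923]
tool_rot: [0.004, -0.063, 0.998, -0.004]
contact_force: [-0.8, -10.1, 12.7]
gripper_width: 0.131
grasp_force: 61.0
```

Emit:
send_rows(
  steps=[
    {"translation": [0,0.4,0],"delta_rot": [0,0,0],"jaw": 0.6},
    {"translation": [0,0.8,0],"delta_rot": [0,0,0],"jaw": 0.6},
    {"translation": [0,1.2,0],"delta_rot": [0,0,0],"jaw": 0.6},
    {"translation": [0,1.5,0],"delta_rot": [0,0,0],"jaw": 0.6},
    {"translation": [0,1.8,0],"delta_rot": [0,0,0],"jaw": 0.6},
    {"translation": [0,2.0,0],"delta_rot": [0,0,0],"jaw": 0.6},
    {"translation": [0,2.2,0],"delta_rot": [0,0,0],"jaw": 0.6},
    {"translation": [0,2.4,0],"delta_rot": [0,0,0],"jaw": 0.6},
  ],
)

```text
time: 13.1
tool_pos: [0.5516, 0.1197, 0.0921]
tool_rot: [0.004, -0.063, 0.998, -0.004]
contact_force: [-0.2, -9.8, 12.0]
gripper_width: 0.129
grasp_force: 61.0
```

```bash
cat > st.py <<'E'
from h import *
d=np.array([-.1305,.9914]);n=np.array([-d[1],d[0]])
s=state();p=np.array(s['tool_pos']);F=np.array(s['contact_force'])
print('t',s['time'],'bx,by mm',((p[:2]-[.5475,.1387])@d*1000).round(1),((p[:2]-[.5507,.1163])@n*1000).round(1),'z',(p[2]*1000).round(1),'Fx,Fy,Fz',(F[:2]@d).round(1),(F[:2]@n).round(1),F[2].round(1))
E
python3 st.py
```

```text
t 13.1 bx,by mm -19.4 -1.3 z 92.1 Fx,Fy,Fz -9.7 1.5 12.0
```

Emit:
send_rows(
  steps=[
    {"translation": [0,0.15,0.05],"delta_rot": [0,0,0],"jaw": 0.6},
    {"translation": [0,0.3,0.05],"delta_rot": [0,0,0],"jaw": 0.6},
    {"translation": [0,0.45,0.05],"delta_rot": [0,0,0],"jaw": 0.6},
    {"translation": [0,0.6,0.05],"delta_rot": [0,0,0],"jaw": 0.6},
    {"translation": [0,0.75,0.05],"delta_rot": [0,0,0],"jaw": 0.6},
    {"translation": [0,0.9,0.05],"delta_rot": [0,0,0],"jaw": 0.6},
    {"translation": [0,1.05,0.05],"delta_rot": [0,0,0],"jaw": 0.6},
    {"translation": [0,1.2,0.05],"delta_rot": [0,0,0],"jaw": 0.6},
  ],
)

```text
time: 13.9
tool_pos: [0.5501, 0.1315, 0.0916]
tool_rot: [0.004, -0.063, 0.998, -0.004]
contact_force: [-0.4, -10.8, 10.9]
gripper_width: 0.127
grasp_force: 61.0
```

```bash
python3 st.py
```

```text
t 13.9 bx,by mm -7.4 -1.3 z 91.6 Fx,Fy,Fz -10.7 1.8 10.9
```

Emit:
send_rows(
  steps=[
    {"translation": [0,0.07,0],"delta_rot": [0,0,0],"jaw": 0.6},
    {"translation": [0,0.14,0],"delta_rot": [0,0,0],"jaw": 0.6},
    {"translation": [0,0.21,0],"delta_rot": [0,0,0],"jaw": 0.6},
    {"translation": [0,0.28,0],"delta_rot": [0,0,0],"jaw": 0.6},
    {"translation": [0,0.35,0],"delta_rot": [0,0,0],"jaw": 0.6},
    {"translation": [0,0.42,0],"delta_rot": [0,0,0],"jaw": 0.6},
    {"translation": [0,0.49,0],"delta_rot": [0,0,0],"jaw": 0.6},
    {"translation": [0,0.56,0],"delta_rot": [0,0,0],"jaw": 0.6},
  ],
)

```text
time: 14.7
tool_pos: [0.5495, 0.1358, 0.0916]
tool_rot: [0.004, -0.063, 0.998, -0.005]
contact_force: [-0.5, -15.7, 11.9]
gripper_width: 0.13
grasp_force: 61.4
```

```bash
python3 st.py
```

```text
t 14.7 bx,by mm -3.2 -1.4 z 91.6 Fx,Fy,Fz -15.5 2.5 11.9
```

Emit:
send_rows(
  steps=[
    {"translation": [0,0.06,0],"delta_rot": [0,0,0],"jaw": 0.6},
    {"translation": [0,0.12,0],"delta_rot": [0,0,0],"jaw": 0.6},
    {"translation": [0,0.18,0],"delta_rot": [0,0,0],"jaw": 0.6},
    {"translation": [0,0.24,0],"delta_rot": [0,0,0],"jaw": 0.6},
    {"translation": [0,0.3,0],"delta_rot": [0,0,0],"jaw": 0.6},
    {"translation": [0,0.36,0],"delta_rot": [0,0,0],"jaw": 0.6},
    {"translation": [0,0.42,0],"delta_rot": [0,0,0],"jaw": 0.6},
    {"translation": [0,0.48,0],"delta_rot": [0,0,0],"jaw": 0.6},
  ],
)

```text
time: 15.5
tool_pos: [0.5488, 0.1406, 0.0915]
tool_rot: [0.004, -0.063, 0.998, -0.005]
contact_force: [-0.4, -15.2, 12.7]
gripper_width: 0.128
grasp_force: 61.4
```

```bash
python3 st.py;python3 -c "
from h import *
f=grab_frame('top');np.savez('top1.npz',**f)
f=grab_frame('wrist');np.savez('w5.npz',**f);cv2.imwrite('pics/w5.png',f['pixels'])"
```

```text
t 15.5 bx,by mm 1.7 -1.3 z 91.5 Fx,Fy,Fz -15.0 2.3 12.7
```

View pics/w5.png

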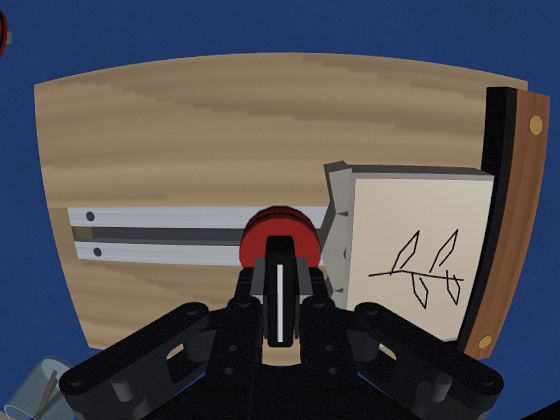

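The wrist view shows the collar touching the stone's rough edge at about (322,240), with the fence pad at u≈490 and a small gap left. The stone slides at about 5 N over the baseline. I'll continue slowly.

Emit:
send_rows(
  steps=[
    {"translation": [0,0.05,0],"delta_rot": [0,0,0],"jaw": 0.6},
    {"translation": [0,0.1,0],"delta_rot": [0,0,0],"jaw": 0.6},
    {"translation": [0,0.15,0],"delta_rot": [0,0,0],"jaw": 0.6},
    {"translation": [0,0.2,0],"delta_rot": [0,0,0],"jaw": 0.6},
    {"translation": [0,0.25,0],"delta_rot": [0,0,0],"jaw": 0.6},
    {"translation": [0,0.3,0],"delta_rot": [0,0,0],"jaw": 0.6},
    {"translation": [0,0.35,0],"delta_rot": [0,0,0],"jaw": 0.6},
    {"translation": [0,0.35,0],"delta_rot": [0,0,0],"jaw": 0.6},
  ],
)

```text
time: 16.4
tool_pos: [0.5484, 0.1441, 0.0916]
tool_rot: [0.004, -0.063, 0.998, -0.005]
contact_force: [-1.3, -14.7, 12.4]
gripper_width: 0.126
grasp_force: 61.4
```

```bash
python3 st.py
```

```text
t 16.4 bx,by mm 5.3 -1.3 z 91.6 Fx,Fy,Fz -14.4 3.2 12.4
```

Emit:
send_rows(
  steps=[
    {"translation": [0,0.05,0],"delta_rot": [0,0,0],"jaw": 0.6},
    {"translation": [0,0.1,0],"delta_rot": [0,0,0],"jaw": 0.6},
    {"translation": [0,0.15,0],"delta_rot": [0,0,0],"jaw": 0.6},
    {"translation": [0,0.2,0],"delta_rot": [0,0,0],"jaw": 0.6},
    {"translation": [0,0.25,0],"delta_rot": [0,0,0],"jaw": 0.6},
    {"translation": [0,0.3,0],"delta_rot": [0,0,0],"jaw": 0.6},
    {"translation": [0,0.35,0],"delta_rot": [0,0,0],"jaw": 0.6},
    {"translation": [0,0.35,0],"delta_rot": [0,0,0],"jaw": 0.6},
  ],
)

```text
time: 17.2
tool_pos: [0.5481, 0.1463, 0.0915]
tool_rot: [0.004, -0.064, 0.998, -0.007]
contact_force: [-0.5, -19.2, 13.3]
gripper_width: 0.126
grasp_force: 61.7
```

```bash
python3 st.py
```

```text
t 17.2 bx,by mm 7.4 -1.4 z 91.5 Fx,Fy,Fz -19.0 3.0 13.3
```

Emit:
send_rows(
  steps=[
    {"translation": [0,0.04,0],"delta_rot": [0,0,0],"jaw": 0.6},
    {"translation": [0,0.08,0],"delta_rot": [0,0,0],"jaw": 0.6},
    {"translation": [0,0.12,0],"delta_rot": [0,0,0],"jaw": 0.6},
    {"translation": [0,0.16,0],"delta_rot": [0,0,0],"jaw": 0.6},
    {"translation": [0,0.2,0],"delta_rot": [0,0,0],"jaw": 0.6},
    {"translation": [0,0.2,0],"delta_rot": [0,0,0],"jaw": 0.6},
    {"translation": [0,0.2,0],"delta_rot": [0,0,0],"jaw": 0.6},
    {"translation": [0,0.2,0],"delta_rot": [0,0,0],"jaw": 0.6},
  ],
)

```text
time: 18.0
tool_pos: [0.5481, 0.1471, 0.0916]
tool_rot: [0.004, -0.064, 0.998, -0.008]
contact_force: [-0.1, -22.3, 12.8]
gripper_width: 0.128
grasp_force: 62.1
```

```bash
python3 st.py
```

```text
t 18.0 bx,by mm 8.3 -1.4 z 91.6 Fx,Fy,Fz -22.1 3.0 12.8
```

Emit:
send_rows(
  steps=[
    {"translation": [0,0.04,0],"delta_rot": [0,0,0],"jaw": 0.6},
    {"translation": [0,0.08,0],"delta_rot": [0,0,0],"jaw": 0.6},
    {"translation": [0,0.12,0],"delta_rot": [0,0,0],"jaw": 0.6},
    {"translation": [0,0.16,0],"delta_rot": [0,0,0],"jaw": 0.6},
    {"translation": [0,0.16,0],"delta_rot": [0,0,0],"jaw": 0.6},
    {"translation": [0,0.16,0],"delta_rot": [0,0,0],"jaw": 0.6},
    {"translation": [0,0.16,0],"delta_rot": [0,0,0],"jaw": 0.6},
    {"translation": [0,0.16,0],"delta_rot": [0,0,0],"jaw": 0.6},
  ],
)

```text
time: 18.8
tool_pos: [0.5479, 0.1479, 0.0915]
tool_rot: [0.004, -0.064, 0.998, -0.009]
contact_force: [0.9, -25.5, 12.6]
gripper_width: 0.129
grasp_force: 62.5
```

```bash
python3 st.py
```

```text
t 18.8 bx,by mm 9.1 -1.4 z 91.5 Fx,Fy,Fz -25.4 2.4 12.6
```

Emit:
send_rows(
  steps=[
    {"translation": [0,0,-0.06],"delta_rot": [0,0,0],"jaw": 0.6},
    {"translation": [0,0,-0.12],"delta_rot": [0,0,0],"jaw": 0.6},
    {"translation": [0,0,-0.18],"delta_rot": [0,0,0],"jaw": 0.6},
    {"translation": [0,0,-0.24],"delta_rot": [0,0,0],"jaw": 0.6},
    {"translation": [0,0,-0.3],"delta_rot": [0,0,0],"jaw": 0.6},
    {"translation": [0,0,-0.36],"delta_rot": [0,0,0],"jaw": 0.6},
    {"translation": [0,0,-0.4],"delta_rot": [0,0,0],"jaw": 0.6},
    {"translation": [0,0,-0.4],"delta_rot": [0,0,0],"jaw": 0.6},
  ],
)

```text
time: 19.6
tool_pos: [0.5475, 0.1479, 0.0931]
tool_rot: [0.004, -0.063, 0.998, -0.008]
contact_force: [5.6, -23.8, 0.9]
gripper_width: 0.128
grasp_force: 61.0
```

```bash
python3 st.py
```

```text
t 19.6 bx,by mm 9.1 -1.0 z 93.1 Fx,Fy,Fz -24.3 -2.5 0.9
```

Emit:
send_rows(
  steps=[
    {"translation": [0,-0.06,0],"delta_rot": [0,0,0],"jaw": 0.6},
    {"translation": [0,-0.12,0],"delta_rot": [0,0,0],"jaw": 0.6},
    {"translation": [0,-0.18,0],"delta_rot": [0,0,0],"jaw": 0.6},
    {"translation": [0,-0.24,0],"delta_rot": [0,0,0],"jaw": 0.6},
    {"translation": [0,-0.3,0],"delta_rot": [0,0,0],"jaw": 0.6},
    {"translation": [0,-0.3,0],"delta_rot": [0,0,0],"jaw": 0.6},
    {"translation": [0,-0.3,0],"delta_rot": [0,0,0],"jaw": 0.6},
    {"translation": [0,-0.3,0],"delta_rot": [0,0,0],"jaw": 0.6},
  ],
)

```text
time: 20.4
tool_pos: [0.5476, 0.147, 0.0931]
tool_rot: [0.004, -0.063, 0.998, -0.006]
contact_force: [5.2, -17.6, 1.0]
gripper_width: 0.129
grasp_force: 60.1
```

```bash
python3 st.py
```

```text
t 20.4 bx,by mm 8.3 -1.0 z 93.1 Fx,Fy,Fz -18.1 -2.9 1.0
```

Emit:
send_rows(
  steps=[
    {"translation": [0,-0.06,0],"delta_rot": [0,0,0],"jaw": 0.6},
    {"translation": [0,-0.12,0],"delta_rot": [0,0,0],"jaw": 0.6},
    {"translation": [0,-0.18,0],"delta_rot": [0,0,0],"jaw": 0.6},
    {"translation": [0,-0.24,0],"delta_rot": [0,0,0],"jaw": 0.6},
    {"translation": [0,-0.3,0],"delta_rot": [0,0,0],"jaw": 0.6},
    {"translation": [0,-0.36,0],"delta_rot": [0,0,0],"jaw": 0.6},
    {"translation": [0,-0.36,0],"delta_rot": [0,0,0],"jaw": 0.6},
    {"translation": [0,-0.36,0],"delta_rot": [0,0,0],"jaw": 0.6},
  ],
)

```text
time: 21.2
tool_pos: [0.5478, 0.1459, 0.0931]
tool_rot: [0.004, -0.063, 0.998, -0.003]
contact_force: [5.4, -9.5, -0.5]
gripper_width: 0.128
grasp_force: 59.5
```

```bash
python3 st.py
```

```text
t 21.2 bx,by mm 7.1 -1.0 z 93.1 Fx,Fy,Fz -10.1 -4.1 -0.5
```

Emit:
send_rows(
  steps=[
    {"translation": [-0.06,-0.05,0],"delta_rot": [0,0,0],"jaw": 0.6},
    {"translation": [-0.1,-0.1,0],"delta_rot": [0,0,0],"jaw": 0.6},
    {"translation": [-0.1,-0.1,0],"delta_rot": [0,0,0],"jaw": 1.2},
    {"translation": [-0.1,-0.1,0],"delta_rot": [0,0,0],"jaw": 1.6},
    {"translation": [-0.1,-0.15,0],"delta_rot": [0,0,0],"jaw": 2},
    {"translation": [-0.1,-0.2,0],"delta_rot": [0,0,0],"jaw": 2.5},
    {"translation": [-0.1,-0.2,0],"delta_rot": [0,0,0],"jaw": 3.2},
    {"translation": [-0.1,-0.2,0],"delta_rot": [0,0,0],"jaw": 4},
  ],
)

```text
time: 22.0
tool_pos: [0.5456, 0.1471, 0.091]
tool_rot: [-0.0, -0.063, 0.998, 0.0]
contact_force: [0.0, -1.1, -0.6]
gripper_width: 0.468
grasp_force: 0.0
```

```bash
python3 st.py;python3 -c "
from h import *
print(state()['gripper_width'],state()['grasp_force'])"
```

```text
t 22.0 bx,by mm 8.6 1.1 z 91.0 Fx,Fy,Fz -1.1 0.1 -0.6
0.468081599226697 0.0
```

Emit:
send_rows(
  steps=[
    {"translation": [0,0,0],"delta_rot": [0,0,0],"jaw": 5},
    {"translation": [0,0,-0.5],"delta_rot": [0,0,0],"jaw": 5},
    {"translation": [0,0,-1.5],"delta_rot": [0,0,0],"jaw": 5},
    {"translation": [0,0,-3],"delta_rot": [0,0,0],"jaw": 5},
    {"translation": [0,0,-5],"delta_rot": [0,0,0],"jaw": 5},
    {"translation": [0,0,-7],"delta_rot": [0,0,0],"jaw": 5},
    {"translation": [0,0,-8],"delta_rot": [0,0,0],"jaw": 5},
    {"translation": [0,0,-8],"delta_rot": [0,0,0],"jaw": 5},
  ],
)

```text
time: 22.8
tool_pos: [0.5474, 0.1471, 0.1745]
tool_rot: [0.003, -0.063, 0.998, 0.0]
contact_force: [1.1, -0.4, 0.1]
gripper_width: 0.585
grasp_force: 0.0
```

```bash
python3 st.py
cat > chk.py <<'E'
from h import *
f=grab_frame('wrist');np.savez('w6.npz',**f);cv2.imwrite('pics/w6.png',f['pixels'])
g=grab_frame('scene');c=cv2.resize(g['pixels'][120:260,240:450],None,fx=3.5,fy=3.5,interpolation=cv2.INTER_CUBIC);cv2.imwrite('pics/s6.png',c)
E
python3 chk.py
```

```text
t 22.8 bx,by mm 8.4 -0.7 z 174.5 Fx,Fy,Fz -0.5 -1.0 0.1
```

View pics/w6.png

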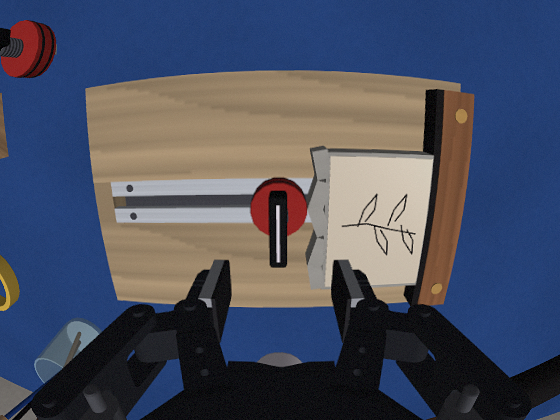

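The wrist view shows the stop standing freed with its handle across the track at (278,230), the collar against the stone at about (307,210), and the stone meeting the pad at u≈430. I'll measure squareness, fence contact, stop position and handle height.

```bash
cat > m6.py <<'E'
from h import *
O=np.array([.5475,.1387]);d=np.array([-.1305,.9914]);n=np.array([-d[1],d[0]])
B=lambda q:np.c_[(q[:,:2]-O)@d,(q[:,:2]-O)@n]*1000
f=load('w6.npz');hsv=cv2.cvtColor(f['pixels'],cv2.COLOR_BGR2HSV);H,S,V=cv2.split(hsv);P=cloud(f,True)
m=(S<70)&(V>150);m[:,:325]=0;m[:,440:]=0;m[:140]=0;m[290:]=0
k=cv2.morphologyEx(m.astype(np.uint8),cv2.MORPH_CLOSE,np.ones((9,9)));n_,l,st,c=cv2.connectedComponentsWithStats(k);i=1+st[1:,4].argmax()
print('stone blob',st[i]);E=[]
for v in range(170,270,3):
    u=np.nonzero(l[v]==i)[0];E.append((u.max()+.5,v))
q=B(plane(f,np.array(E),.058,True));p=np.polyfit(q[:,1],q[:,0],1);print('far edge: x at y=0',p[1].round(1),'askew deg',np.degrees(np.arctan(p[0])).round(2),'resid',np.std(q[:,0]-np.polyval(p,q[:,1])).round(2))
# pad: dark band left edge where it's beside the stone (rows 95-140), height .056
E=[]
for v in list(range(98,140,3)):
    u=np.nonzero(V[v,415:450]<50)[0]
    if len(u):E.append((415+u.min(),v))
q=B(plane(f,np.array(E),.056,True));p=np.polyfit(q[:,1],q[:,0],1);print('pad face: x at y=0',p[1].round(1),'askew',np.degrees(np.arctan(p[0])).round(2),'x at pts',q[[0,-1]].round(1))
v,u=np.nonzero((np.pad(np.ones((70,20)),((200,150),(268,272)))>0)&(V>170)&(S<60));q=plane(f,np.c_[u,v],.107,True);b=B(q);dd=np.linalg.svd(b-b.mean(0))[2][0]
print('line',b.mean(0).round(1),'angle to board x',np.degrees(np.arctan2(dd[1],dd[0])).round(1),'z',np.nanmedian(P[v,u,2]).round(4),len(u))
rd=(((H<7)|(H>173))&(S>140)&(V>110)).astype(np.uint8);rd[:,:240]=0
v,u=np.nonzero(rd[:,:320]);q=plane(f,np.c_[u,v],.058,True)[:,:2];e,r=cv2.minEnclosingCircle((q*1000).astype(np.float32));print('collar',B(np.array([e])/1000).round(1),round(r,1),'z',np.nanmedian(P[v,u,2]).round(4))
E
python3 m6.py
```

```text
stone blob [  325   153   108   137 12157]
far edge: x at y=0 133.1 askew deg 0.11 resid 0.27
pad face: x at y=0 124.0 askew 0.35 x at pts [[124.5  91.3]
 [124.4  59.5]]
line [ 6.6 -0.2] angle to board x -89.9 z 0.1077 126
collar [[ 6.8 -1.6]] 22.4 z 0.058
```

View pics/s6.png

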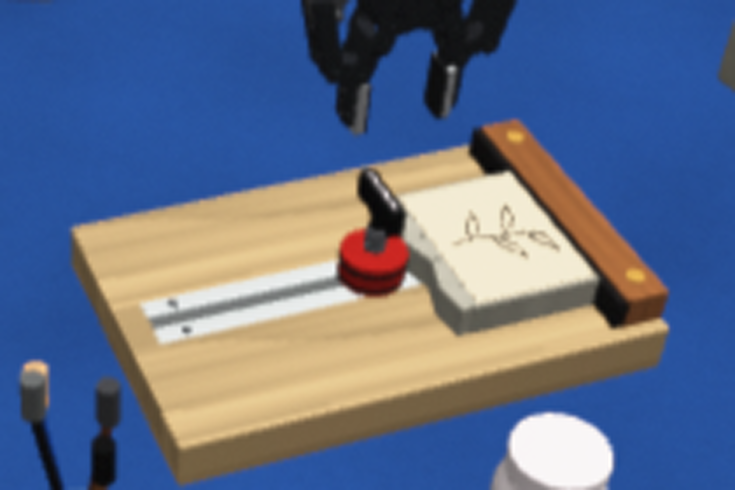

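The scene crop shows the stop upright against the stone and the stone flush on the rubber. The measurements agree:
- **Stone:** askew 0.1°, far edge at 133.1 mm, which is about 1 mm into the pad.
- **Handle:** top at z = 0.1077 m, so it is about 2–3 mm down, and it lies 90° across the track.
- **Stop:** it stayed in place when released.

I'll hand it in.

```bash
python3 -c "
from plant import *
print(job_done())"
```

```text
the job is handed in; nothing more can be done
None
```

I clamped the stone square against the rubber fence with the red stop, let go of the stop, and handed the job in at about 23 s; no verdict came back, and the final clamping force is inferred from positions rather than measured.

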